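Slip the brass spacer sleeve onto the bare stub axle

ROBOT

A 6-joint arm with a two-finger parallel gripper is mounted at the origin on the work surface. World frame = base frame: x ahead of the robot, y to its left, z up, the work surface at z = 0. Lengths are in m, angles in rad, forces in N, time in s.
With the tool pointing down it reaches from about 0.35 to 0.775 m from the base axis. Payload 5.5 kg.
Tool frame: the origin (TCP) lies midway between the tips of the shut fingers; the grasp point (between the pads) lies 19 mm behind it; z points along the fingers, x is the direction in which the jaws open and shut, and the axes are right-handed (so a half turn about z gives the same grasp; the last joint's range is limited). The gripper opens to 85 mm and grips with 20 to 120 N. Pads are 22 mm wide; open, the fingers measure 114 mm over their backs; the gripper's body (76 mm by 85 mm) begins 54 mm behind the grasp point. The pads swing forward as they close: fully open they stand 13 mm farther back than shut.
Start: joints at [1.073, 0.313, 0.046, 1.304, 0, 1.431], TCP at [0.201, 0.539, 0.231] pointing down, gripper open.
Joint ranges: [-2.76, 2.76], [-0.86, 1.69], [-1.03, 1.26], [-2.2, 2.34], [-1.47, 1.5], [-3.14, 3.14]. Speed limits (rad/s): [2.57, 2.57, 3.14, 3.14, 3.14, 3.14].

INTERFACE

Orientations are given as a unit quaternion [w, x, y, z].
In Python, from workcell import env gives the robot as it stands.
- The arm moves only by the tool servo_tool, never from a script. Its argument "targets" is a list of rows, each an object with "xyz": the shift along the tool's x, y, z in m, a list of three; "twist": the turn, a rotation vector about the tool's x, y, z in rad, a list of three; "jaw": the opening, from 0 (shut) to 1 (fully open). A call has 1 to 12 rows; each row is the pose to reach, as a shift and turn from the pose commanded when the call began, along the tool's axes at that moment; what a row does not reach only later rows make up. A row lasts 1/12 s, in which the tool goes at most 41.7 mm and 7.16 degrees, less where a joint would pass 70% of its speed; a pose out of reach is approached as far as the arm can. A call with a gripper value outside its range is refused whole. The fingers move at their own pace and stop on an object; "squeeze" is the grip in N (left out, the last holds). Time passes only in rows, so rows that repeat a pose let the fingers close. It gives the time, the measured TCP pose, the force and the opening at its end, in the units of the state.
- env.get_state(): the state, without advancing time (a new reading comes with each control period).
- env.read_camera(name): name is "side" or "top"; returns a dict with "color" (384x512x3 uint8, red, green, blue), "depth" (384x512 float32, m along the optical axis (not along the pixel's ray), 0 where there is no reading), "fx", "fy", "cx", "cy" (pixels), "eye" and "attitude" of the camera in the world. Camera axes: x right, y down, z forward; pixel columns grow to the right and rows downward; lengths in m; the calibration is good to about 2 mm. A picture is of the moment at which its call begins.
- env.hand_in(): hands the job in, once; it reports no verdict.
The state is a dict: "clock": time; "joint_pos": joint angles; "qvel": joint speeds; "tau": joint torques, N m; "tcp_pos": TCP position; "orientation": TCP orientation; "wrist_force": force on the tool from outside, world axes, zero at the start; "ft_torque": the same for the moment, N m; "finger_gap": finger opening in m.
Only numpy, scipy, OpenCV 4.12 (cv2) and the standard library are available. Lean on these libraries where they do the work, as an engineer would, in place of code of your own. Each camera call takes 0.05 s, during which the arm holds its last target. There are 200 camera calls.

TASK

On this garage workbench two cart stub axles stand upright: one is already fitted with its sleeve and a red cap, the other is bare. Pick up the loose brass spacer sleeve and lower it over the bare axle, without dropping it, until it sits fully down on the shoulder; then let go. Leave the dark steel sleeve and the red plastic sleeve standing where they are.

Things in the scene. Friction and masses are not known exactly. Their poses are not given: they have to be found in the camera images.
- brass_sleeve: Loose brass tube standing on the bench: 46 mm outside, 34 mm bore right through, 50 mm tall, about 0.3 kg. Origin: centre of its lower end; z up along its bore; both ends alike. The three loose sleeves stand in mixed order in a rough row to left and right, at least 40 mm free between them, more in front and behind.
- bare_axle: Bare stub axle, fixed: green plate 100 x 100 x 10 mm with bolts, dark hub 52 mm across whose flat top, the shoulder, is 30 mm up, then an upright steel shaft 22 mm thick, coned from 78 mm up to an 8 mm wide tip 92 mm up. Origin: on the axis at bench height; z up. The fitted axle (98 mm tall, brass sleeve, red cap) is on the other side of the loose sleeves, 0.4 m or more away.
- steel_sleeve: Bystander: dark grey steel sleeve, loose, standing upright, 46 mm outside diameter, 34 mm bore, 40 mm tall. Origin: centre of its lower end.
- red_sleeve: Bystander: red plastic sleeve, loose, standing upright, 46 mm outside diameter, 34 mm bore, 60 mm tall. Origin: centre of its lower end.
There are look-alikes about, which are no part of the job. Several things look just like the brass_sleeve: the one meant starts farthest to the robot's left.

How it is judged:
On the way:
1. the brass sleeve has been lifted off the bench (lower end more than 60 mm up) (height (world z) of brass_sleeve above 0.06 m), for 0.1 s.
At the end, for the whole second after the job is handed in: The brass sleeve is round the bare axle's shaft, centred within 12 mm of its axis, with its lower end on the shoulder (30 mm above the bench, within 8 mm), upright within about 10 degrees and at rest; the steel and the red sleeve are within 30 mm of where they started (horizontal distance between brass_sleeve and bare_axle below 0.012 m and z of brass_sleeve in the frame of bare_axle between 0.022 and 0.038 m and angle between brass_sleeve's own z axis and vertical below 0.17 rad and linear speed of brass_sleeve below 0.02 m/s and distance of each of steel_sleeve, red_sleeve from where it was at the start of the episode below 0.03 m); the robot touches nothing.
It fails at once if the steel or the red sleeve is shifted by more than 30 mm or tipped over (distance of any of steel_sleeve, red_sleeve from where it was at the start of the episode above 0.03 m or angle between any of steel_sleeve, red_sleeve's own z axis and vertical above 0.5 rad).
It fails at once if the brass sleeve is dropped down the axle (faster than 0.75 m/s on the shaft, a free fall of about 30 mm) (horizontal distance between brass_sleeve and bare_axle below 0.015 m and z of brass_sleeve in the frame of bare_axle below 0.075 m and linear speed of brass_sleeve above 0.75 m/s).
It also fails if it takes over 38 s, if anything falls off the work surface, if the arm or the gripper's body presses on something with over 40 N, if the wrist force passes 120 N, or if a joint passes its speed limit or range.

## Working session

There is one attempt and no reset: what is moved stays moved. The work goes in short steps, Python scripts to look and compute and a tool call to move; the robot and the scene stay as the last step left them, time stands still between calls to the robot, and variables do not carry over. Pictures are saved under pics/ and viewed, about 8 in all and at most 12, crops included, and the job is handed in when it is done.

Besides the shell and the picture viewer there is one more tool, called as a command line: name --argument value ..., lists and objects as JSON in quotes. servo_tool: Moves the arm, as the interface text tells. Its arguments: {"type":"object","properties":{"targets":{"type":"array","items":{"type":"object","properties":{"xyz":{"type":"array","items":{"type":"number"}},"twist":{"type":"array","items":{"type":"number"}},"jaw":{"type":"number"}}}},"squeeze":{"type":"number"}},"required":["targets"]}

```bash
mkdir -p pics; cat > h.py <<'E'
import numpy as np, cv2
from workcell import env
from scipy.spatial.transform import Rotation as R
def cam(n):
    c=env.read_camera(n); a=np.array(c["attitude"])
    M=a if a.shape==(3,3) else R.from_quat(a[[1,2,3,0]]).as_matrix()
    d=c["depth"]; v,u=np.mgrid[:d.shape[0],:d.shape[1]]
    p=np.stack([(u-c["cx"])/c["fx"]*d,(v-c["cy"])/c["fy"]*d,d],-1)@M.T+np.array(c["eye"])
    p[d==0]=np.nan
    return c["color"],p,c
def save(n,img,s=1):
    cv2.imwrite("pics/"+n,cv2.resize(img[...,::-1],None,fx=s,fy=s,interpolation=cv2.INTER_CUBIC))
E
python3 - <<'E'
from h import *
print(env.get_state())
for n in("top","side"):
    i,p,c=cam(n); save(n+"0.png",i,1.5); np.save(n+"0.npy",p); print(n,c["eye"],c["attitude"],c["fx"])
    m=(p[...,2]>.02)&(p[...,2]<.15); k,l,s,ce=cv2.connectedComponentsWithStats(m.astype(np.uint8))
    for j in range(1,k):
        if s[j,4]>60:
            q=p[l==j]; print(s[j],np.nanmin(q,0).round(3),np.nanmax(q,0).round(3),np.median(i[l==j],0))
E
```

```text
{'clock': 0.0, 'joint_pos': array([1.07339322e+00, 3.14002237e-01, 4.49444416e-02, 1.30359799e+00,
       1.31987220e-05, 1.43119025e+00]), 'qvel': array([ 1.16545881e-03,  4.25312072e-05,  2.96190953e-04,  2.45609856e-03,
       -9.48793759e-04,  1.16446883e-03]), 'tau': array([-1.40266457e-04, -4.80628538e+01,  2.98532510e+01,  1.94212329e-02,
       -3.89715115e-04,  6.00026823e-06]), 'tcp_pos': array([0.20112652, 0.5381151 , 0.23039371]), 'orientation': array([ 4.12590695e-04,  8.21647879e-01,  5.69994648e-01, -8.33189800e-04]), 'wrist_force': array([ 0.4512786 ,  0.18308236, -0.22555797]), 'ft_torque': array([ 0.05571423,  0.03025454, -0.01289309]), 'finger_gap': 0.08555977528577803}
top [ 0.42818868 -0.01701201  0.8495471 ] [-0.05801788  0.71180771 -0.69717673  0.06251654] 349.6220510163583
[154  65  34  38 919] [0.792 0.16  0.02 ] [0.856 0.228 0.091] [167. 153. 134.]
[ 318   69   44   46 1198] [ 0.77  -0.269  0.02 ] [ 0.859 -0.168  0.1  ] [26. 27. 22.]
[ 398   89   62   43 1427] [ 0.732 -0.517  0.02 ] [ 0.837 -0.371  0.06 ] [75. 38. 20.]
[242  90  40  15 339] [ 0.792 -0.077  0
[... 1644 characters left out ...]
] [ 0.861 -0.172  0.097] [26. 44. 33.]
[216 171  19  18 261] [0.519 0.076 0.02 ] [0.564 0.122 0.043] [37. 36. 37.]
[233 188  20  26 453] [ 0.499 -0.025  0.02 ] [0.545 0.021 0.062] [81. 16. 14.]
[273 208  21  24 433] [ 0.532 -0.127  0.02 ] [ 0.577 -0.081  0.053] [92. 71. 33.]
[342 229  24  26 492] [ 0.599 -0.268  0.02 ] [ 0.646 -0.222  0.053] [91. 70. 32.]
[ 451  236   61   63 1857] [ 0.73  -0.509  0.02 ] [ 0.829 -0.373  0.057] [103.  62.  39.]
[389 240  27  28 566] [ 0.648 -0.35   0.02 ] [ 0.695 -0.305  0.053] [89. 69. 31.]
[ 298  258   32   47 1123] [ 0.449 -0.299  0.02 ] [ 0.499 -0.248  0.101] [88. 62. 35.]
[   0  275   61  100 3584] [-0.005 -0.096  0.02 ] [0.096 0.035 0.15 ] [70. 63. 52.]
```

View pics/top0.png

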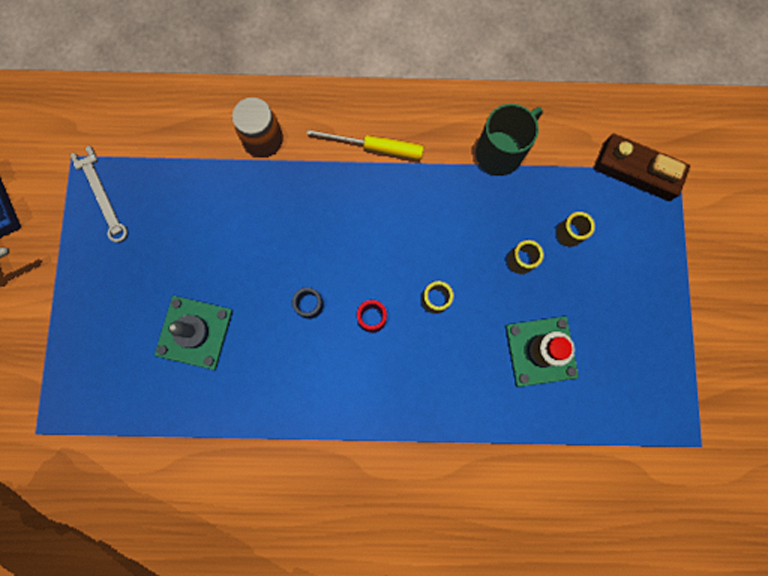

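```bash
python3 - <<'E'
from h import *
i=cv2.imread("pics/side0.png"); cv2.imwrite("pics/sidecrop.png",cv2.resize(i[180:480,220:660],None,fx=1.7,fy=1.7))
for n in("top","side"):
    p=np.load(n+"0.npy")
    for name,c,lo,hi in(("brass",(.554,-.103),.04,.06),("steel",(.542,.102),.03,.05),("red",(.521,-.001),.05,.07),("hub",(.494,.284),.022,.036),("shaft",(.494,.284),.04,.1)):
        m=(np.hypot(p[...,0]-c[0],p[...,1]-c[1])<.035)&(p[...,2]>lo)&(p[...,2]<hi)
        q=p[m]; (x,y),r=cv2.minEnclosingCircle(q[:,:2].astype(np.float32)); print(n,name,m.sum(),round(x,4),round(y,4),round(r,4),q[:,2].max().round(4),((q.min(0)+q.max(0))/2).round(4))
s=env.get_state(); a=s["orientation"]; print(R.from_quat(a[[1,2,3,0]]).as_matrix().round(3))
E
```

```text
top brass 160 0.5545 -0.1014 0.0229 0.0553 [ 0.5544 -0.1012  0.048 ]
top steel 164 0.5423 0.1029 0.0232 0.0456 [0.5424 0.1032 0.0379]
top red 156 0.5217 0.0006 0.0228 0.0663 [ 5.208e-01 -2.000e-04  5.840e-02]
top hub 280 0.4933 0.2852 0.0265 0.0358 [0.4929 0.284  0.0295]
top shaft 140 0.4933 0.2843 0.011 0.0957 [0.4934 0.2834 0.0679]
side brass 216 0.5549 -0.104 0.0239 0.0529 [ 0.5542 -0.104   0.0467]
side steel 170 0.5428 0.0999 0.0242 0.0433 [0.5415 0.0991 0.0368]
side red 196 0.5213 -0.0022 0.0237 0.0621 [ 0.5219 -0.0018  0.0561]
side hub 163 0.4941 0.2825 0.028 0.0359 [0.4932 0.2832 0.029 ]
side shaft 145 0.4932 0.2811 0.011 0.094 [0.4933 0.2789 0.0673]
[[ 0.35   0.937 -0.001]
 [ 0.937 -0.35  -0.001]
 [-0.002 -0.    -1.   ]]
```

View pics/sidecrop.png

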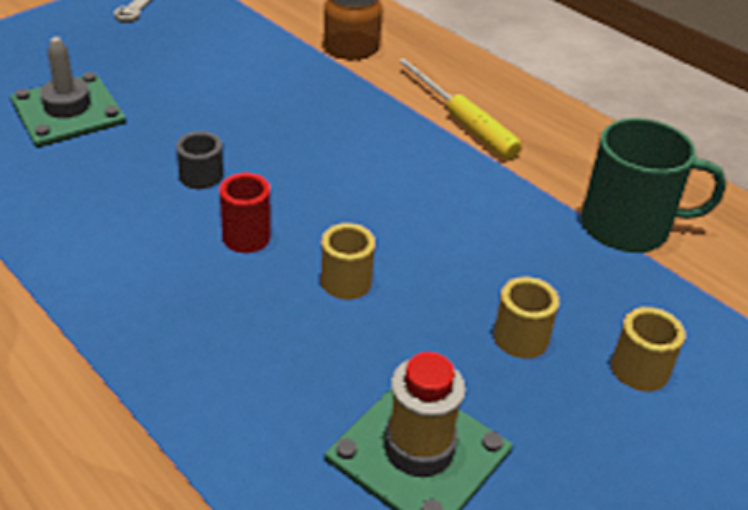

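Brass-sleeve look-alikes in the top picture: (438,296), (528,255), (580,226), plus the fitted sleeve at (557,349). The farthest left is (438,296), at (0.554, -0.103). Its top measures about 53 mm and its radius 23 mm, both matching the given sizes. In the side crop it is the brass tube at (348,260), right of the red one. The bare axle is at (0.493, 0.283).

servo_tool --targets '[{"xyz": [-0.012,0.014,0],"twist": [0,0,0.05],"jaw": 1},{"xyz": [-0.036,0.042,0],"twist": [0,0,0.15],"jaw": 1},{"xyz": [-0.06,0.07,0],"twist": [0,0,0.27],"jaw": 1},{"xyz": [-0.084,0.098,0],"twist": [0,0,0.39],"jaw": 1},{"xyz": [-0.108,0.126,0],"twist": [0,0,0.51],"jaw": 1},{"xyz": [-0.132,0.154,0],"twist": [0,0,0.63],"jaw": 1},{"xyz": [-0.156,0.182,0],"twist": [0,0,0.75],"jaw": 1},{"xyz": [-0.18,0.21,0],"twist": [0,0,0.87],"jaw": 1},{"xyz": [-0.204,0.238,0],"twist": [0,0,0.99],"jaw": 1},{"xyz": [-0.228,0.266,0],"twist": [0,0,1.1],"jaw": 1},{"xyz": [-0.25,0.292,0],"twist": [0,0,1.18],"jaw": 1},{"xyz": [-0.262,0.306,0],"twist": [0,0,1.213],"jaw": 1}]' --squeeze 40

```text
clock: 1.1
tcp_pos: [0.3974, 0.1832, 0.2311]
orientation: [0.0, 1.0, -0.003, 0.0]
wrist_force: [0.8, -0.5, -0.4]
finger_gap: 0.0853
```

servo_tool --targets '[{"xyz": [0.01,0.018,0],"jaw": 1},{"xyz": [0.03,0.054,0.0],"jaw": 1},{"xyz": [0.05,0.09,0.0],"jaw": 1},{"xyz": [0.07,0.126,0.01],"jaw": 1},{"xyz": [0.09,0.162,0.02],"jaw": 1},{"xyz": [0.11,0.198,0.04],"jaw": 1},{"xyz": [0.128,0.232,0.06],"jaw": 1},{"xyz": [0.143,0.26,0.08],"jaw": 1},{"xyz": [0.153,0.278,0.095],"jaw": 1},{"xyz": [0.157,0.286,0.1],"jaw": 1},{"xyz": [0.157,0.286,0.1],"jaw": 1},{"xyz": [0.157,0.286,0.1],"jaw": 1}]'

```text
schema error: expected keys xyz, twist, jaw
```

```bash
python3 - <<'E'
from h import *
s=env.get_state(); print(s["clock"],s["tcp_pos"],s["orientation"])
i,p,c=cam("side"); save("side1.png",i[60:300,150:450],2)
m=(np.hypot(p[...,0]-.5545,p[...,1]+.1025)<.035)&(p[...,2]>.03)&(p[...,2]<.058);q=p[m];print(m.sum(),q.min(0),q.max(0))
E
```

```text
1.1 [0.39737818 0.18322683 0.23106831] [ 4.03652089e-04  9.99994660e-01 -3.24125742e-03  1.08002620e-04]
333 [ 0.53127718 -0.12696081  0.03009486] [ 0.57711602 -0.08077048  0.05298385]
```

View pics/side1.png

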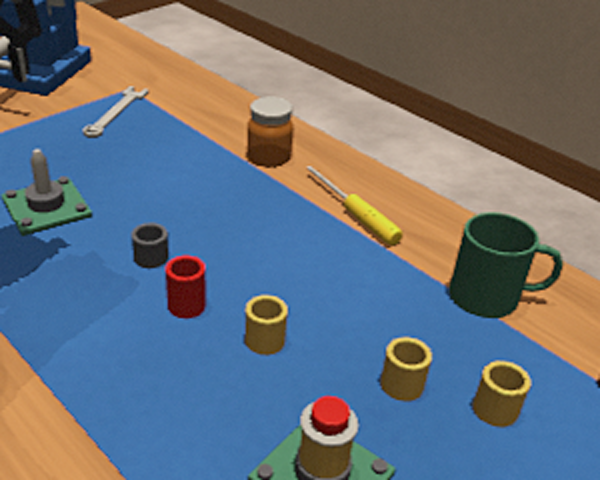

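The last move was refused because it left out the twist key, so the arm hasn't moved. The view is unchanged: target brass at crop pixel (266,324), bare axle at (45,190).

servo_tool --targets '[{"xyz": [0.01,0.018,0],"twist": [0,0,0],"jaw": 1},{"xyz": [0.03,0.054,0.0],"twist": [0,0,0],"jaw": 1},{"xyz": [0.05,0.09,0.0],"twist": [0,0,0],"jaw": 1},{"xyz": [0.07,0.126,0.01],"twist": [0,0,0],"jaw": 1},{"xyz": [0.09,0.162,0.02],"twist": [0,0,0],"jaw": 1},{"xyz": [0.11,0.198,0.04],"twist": [0,0,0],"jaw": 1},{"xyz": [0.128,0.232,0.06],"twist": [0,0,0],"jaw": 1},{"xyz": [0.143,0.26,0.08],"twist": [0,0,0],"jaw": 1},{"xyz": [0.153,0.278,0.095],"twist": [0,0,0],"jaw": 1},{"xyz": [0.157,0.286,0.1],"twist": [0,0,0],"jaw": 1},{"xyz": [0.157,0.286,0.1],"twist": [0,0,0],"jaw": 1},{"xyz": [0.157,0.286,0.1],"twist": [0,0,0],"jaw": 1}]'

```text
clock: 2.15
tcp_pos: [0.5526, -0.0992, 0.131]
orientation: [-0.001, 1.0, -0.0, -0.001]
wrist_force: [0.3, -0.0, 1.0]
finger_gap: 0.0853
```

```bash
python3 - <<'E'
from h import *
s=env.get_state(); print(s["clock"],s["tcp_pos"],s["orientation"])
i,p,c=cam("side"); save("side2.png",i[90:290,190:440],3)
m=(np.hypot(p[...,0]-.5545,p[...,1]+.1025)<.035)&(p[...,2]>.03)&(p[...,2]<.058);q=p[m];print(m.sum(),q.min(0),q.max(0))
E
```

```text
2.15 [ 0.55257958 -0.09921233  0.13104814] [-5.99568290e-04  9.99999458e-01 -1.87697933e-05 -8.50855968e-04]
334 [ 0.53191743 -0.12720737  0.03000456] [ 0.57697529 -0.080702    0.05245926]
```

View pics/side2.png

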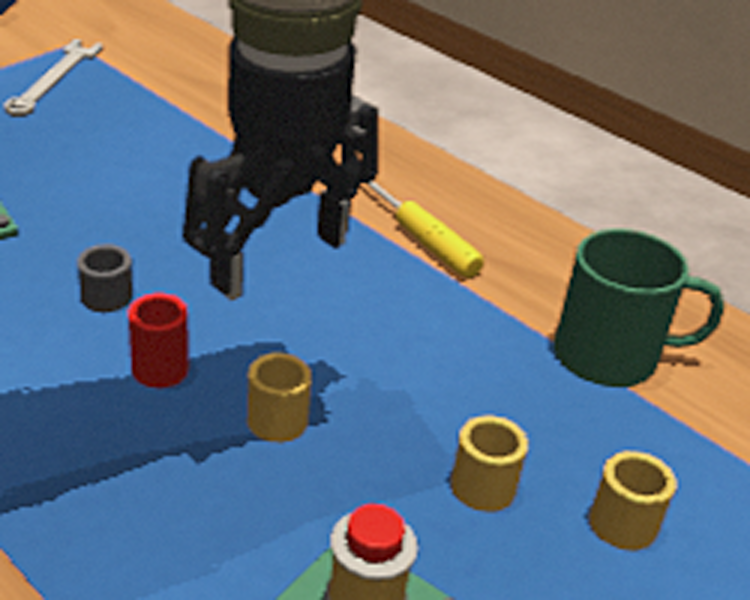

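The gripper is over the target brass sleeve at crop pixel (279,395), with its fingers in front of and behind it, clear of the red one. Next I descend with a 2 mm shift in x and 3 mm in y.

servo_tool --targets '[{"xyz": [0.002,0.003,0.008],"twist": [0,0,0],"jaw": 1},{"xyz": [0.002,0.003,0.025],"twist": [0,0,0],"jaw": 1},{"xyz": [0.002,0.003,0.045],"twist": [0,0,0],"jaw": 1},{"xyz": [0.002,0.003,0.065],"twist": [0,0,0],"jaw": 1},{"xyz": [0.002,0.003,0.083],"twist": [0,0,0],"jaw": 1},{"xyz": [0.002,0.003,0.098],"twist": [0,0,0],"jaw": 1},{"xyz": [0.002,0.003,0.109],"twist": [0,0,0],"jaw": 1},{"xyz": [0.002,0.003,0.115],"twist": [0,0,0],"jaw": 1},{"xyz": [0.002,0.003,0.118],"twist": [0,0,0],"jaw": 1},{"xyz": [0.002,0.003,0.118],"twist": [0,0,0],"jaw": 1}]'

```text
clock: 3.03
tcp_pos: [0.5553, -0.1025, 0.0133]
orientation: [-0.0, 1.0, 0.0, 0.0]
wrist_force: [0.7, 0.0, -0.4]
finger_gap: 0.0854
```

servo_tool --targets '[{"xyz": [0,0,0],"twist": [0,0,0],"jaw": 0.6},{"xyz": [0,0,0],"twist": [0,0,0],"jaw": 0.55},{"xyz": [0,0,0],"twist": [0,0,0],"jaw": 0.5},{"xyz": [0,0,0],"twist": [0,0,0],"jaw": 0.4},{"xyz": [0,0,0],"twist": [0,0,0],"jaw": 0.3},{"xyz": [0,0,0],"twist": [0,0,0],"jaw": 0.2},{"xyz": [0,0,0],"twist": [0,0,0],"jaw": 0.2},{"xyz": [0,0,0],"twist": [0,0,0],"jaw": 0.2},{"xyz": [0,0,0],"twist": [0,0,0],"jaw": 0.2},{"xyz": [0,0,0],"twist": [0,0,0],"jaw": 0.2}]' --squeeze 50

```text
clock: 3.87
tcp_pos: [0.5559, -0.1032, 0.0143]
orientation: [0.0, 1.0, -0.0, 0.001]
wrist_force: [-1.0, 0.6, 6.0]
finger_gap: 0.0441
```

servo_tool --targets '[{"xyz": [0,0,-0.004],"twist": [0,0,0],"jaw": 0.2},{"xyz": [0,0,-0.014],"twist": [0,0,0],"jaw": 0.2},{"xyz": [0,0,-0.03],"twist": [0,0,0],"jaw": 0.2},{"xyz": [0,0,-0.05],"twist": [0,0,0],"jaw": 0.2},{"xyz": [0,0,-0.07],"twist": [0,0,0],"jaw": 0.2},{"xyz": [0,0,-0.09],"twist": [0,0,0],"jaw": 0.2},{"xyz": [0,0,-0.108],"twist": [0,0,0],"jaw": 0.2},{"xyz": [0,0,-0.122],"twist": [0,0,0],"jaw": 0.2},{"xyz": [0,0,-0.13],"twist": [0,0,0],"jaw": 0.2},{"xyz": [0,0,-0.13],"twist": [0,0,0],"jaw": 0.2},{"xyz": [0,0,-0.13],"twist": [0,0,0],"jaw": 0.2},{"xyz": [0,0,-0.13],"twist": [0,0,0],"jaw": 0.2}]'

```text
clock: 4.87
tcp_pos: [0.5545, -0.1027, 0.1422]
orientation: [-0.0, 1.0, -0.0, -0.001]
wrist_force: [0.1, 0.6, -3.6]
finger_gap: 0.0444
```

```bash
python3 - <<'E'
from h import *
s=env.get_state(); print(s["clock"],s["tcp_pos"],s["finger_gap"],s["wrist_force"])
i,p,c=cam("side"); save("side3.png",i[60:260,170:420],3)
E
```

```text
4.8667 [ 0.55450542 -0.10270012  0.14222431] 0.04435559607043345 [ 0.05545215  0.61533083 -3.6349702 ]
```

View pics/side3.png

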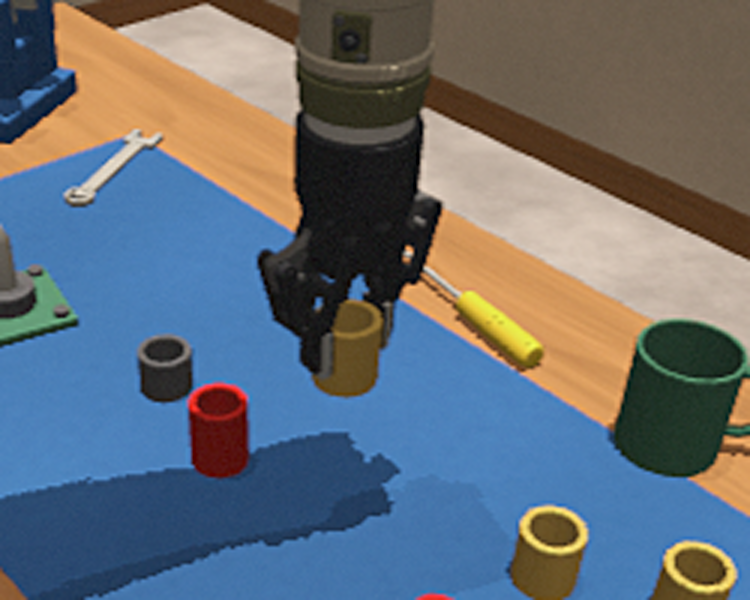

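The sleeve is held upright and clear of the bench, at crop pixel (350,350). Now I carry it across to above the bare axle.

servo_tool --targets '[{"xyz": [-0.001,-0.006,0],"twist": [0,0,0],"jaw": 0.2},{"xyz": [-0.003,-0.02,0],"twist": [0,0,0],"jaw": 0.2},{"xyz": [-0.006,-0.04,0],"twist": [0,0,0],"jaw": 0.2},{"xyz": [-0.01,-0.065,0],"twist": [0,0,0],"jaw": 0.2},{"xyz": [-0.014,-0.09,0],"twist": [0,0,0],"jaw": 0.2},{"xyz": [-0.018,-0.115,0],"twist": [0,0,0],"jaw": 0.2},{"xyz": [-0.022,-0.14,0],"twist": [0,0,0],"jaw": 0.2},{"xyz": [-0.026,-0.165,0],"twist": [0,0,0],"jaw": 0.2},{"xyz": [-0.03,-0.19,0],"twist": [0,0,0],"jaw": 0.2},{"xyz": [-0.034,-0.215,0],"twist": [0,0,0],"jaw": 0.2},{"xyz": [-0.038,-0.24,0],"twist": [0,0,0],"jaw": 0.2},{"xyz": [-0.042,-0.265,0],"twist": [0,0,0],"jaw": 0.2}]'

```text
clock: 5.92
tcp_pos: [0.5118, 0.1643, 0.1429]
orientation: [-0.0, 1.0, 0.0, -0.001]
wrist_force: [1.8, 0.2, -2.3]
finger_gap: 0.0444
```

servo_tool --targets '[{"xyz": [-0.004,-0.025,0],"twist": [0,0,0],"jaw": 0.2},{"xyz": [-0.008,-0.048,0],"twist": [0,0,0],"jaw": 0.2},{"xyz": [-0.011,-0.07,0],"twist": [0,0,0],"jaw": 0.2},{"xyz": [-0.014,-0.09,0],"twist": [0,0,0],"jaw": 0.2},{"xyz": [-0.017,-0.105,0],"twist": [0,0,0],"jaw": 0.2},{"xyz": [-0.018,-0.115,0],"twist": [0,0,0],"jaw": 0.2},{"xyz": [-0.019,-0.12,0],"twist": [0,0,0],"jaw": 0.2},{"xyz": [-0.019,-0.12,0],"twist": [0,0,0],"jaw": 0.2},{"xyz": [-0.019,-0.12,0],"twist": [0,0,0],"jaw": 0.2},{"xyz": [-0.019,-0.12,0],"twist": [0,0,0],"jaw": 0.2}]'

```text
clock: 6.75
tcp_pos: [0.4943, 0.2814, 0.1432]
orientation: [0.0, 1.0, -0.0, -0.0]
wrist_force: [0.3, -0.6, -2.3]
finger_gap: 0.0441
```

```bash
python3 - <<'E'
from h import *
s=env.get_state(); print(s["clock"],s["tcp_pos"],s["finger_gap"],s["orientation"],s["wrist_force"])
i,p,c=cam("side"); save("side4.png",i[40:200,90:290],3.5)
b=(i[...,0].astype(int)-i[...,2]>35)&(i[...,1].astype(int)-i[...,2]>20)&(np.hypot(p[...,0]-.4935,p[...,1]-.2825)<.06)&(p[...,2]>.08)
q=p[b]; print("sleeve",len(q),q.min(0),q.max(0))
for z in np.arange(.12,.19,.008):
    r=q[abs(q[:,2]-z)<.004]
    if len(r)>3: print(z.round(3),len(r),r.min(0).round(4),r.max(0).round(4))
m=(np.hypot(p[...,0]-.4935,p[...,1]-.2825)<.02)&(p[...,2]>.045)&(p[...,2]<.1); q=p[m]; print("shaft",q.min(0),q.max(0))
E
```

```text
6.75 [0.49427088 0.28136312 0.14320697] 0.04409595660996006 [ 1.72957136e-04  9.99999893e-01 -4.13859688e-04 -1.10559689e-04] [ 0.28081    -0.62720114 -2.30018494]
sleeve 408 [0.43474414 0.25430031 0.12943979] [0.53110532 0.30299025 0.2506255 ]
0.136 48 [0.472  0.2566 0.1321] [0.5063 0.2855 0.1399]
0.144 42 [0.4716 0.2561 0.1402] [0.5178 0.276  0.1479]
0.152 52 [0.472  0.2566 0.1481] [0.5286 0.2737 0.156 ]
0.16 52 [0.4715 0.257  0.1561] [0.5311 0.3011 0.1638]
0.168 79 [0.4719 0.2555 0.164 ] [0.5308 0.3013 0.172 ]
0.176 113 [0.4722 0.2543 0.1721] [0.5149 0.303  0.18  ]
0.184 9 [0.4738 0.265  0.18  ] [0.5151 0.2966 0.1813]
shaft [0.48296327 0.2702629  0.0452394 ] [0.50367388 0.28844759 0.09326393]
```

View pics/side4.png

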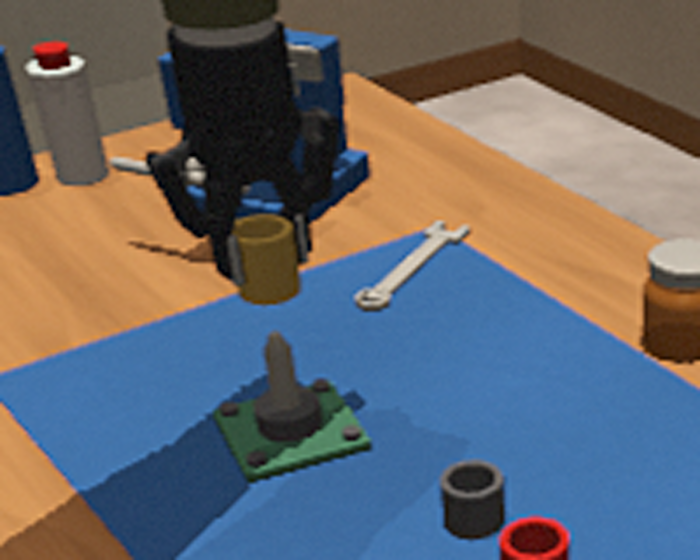

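The sleeve, at crop pixel (268,260), hangs centred over the shaft tip at (277,340). In the same camera its axis is about (0.4945, 0.2795) against (0.4935, 0.281) for the shaft, inside the 6 mm clearance. I'll shift 1 mm in each axis and lower it.

servo_tool --targets '[{"xyz": [-0.001,-0.001,0.003],"twist": [0,0,0],"jaw": 0.2},{"xyz": [-0.001,-0.001,0.011],"twist": [0,0,0],"jaw": 0.2},{"xyz": [-0.001,-0.001,0.021],"twist": [0,0,0],"jaw": 0.2},{"xyz": [-0.001,-0.001,0.031],"twist": [0,0,0],"jaw": 0.2},{"xyz": [-0.001,-0.001,0.041],"twist": [0,0,0],"jaw": 0.2},{"xyz": [-0.001,-0.001,0.05],"twist": [0,0,0],"jaw": 0.2},{"xyz": [-0.001,-0.001,0.056],"twist": [0,0,0],"jaw": 0.2},{"xyz": [-0.001,-0.001,0.06],"twist": [0,0,0],"jaw": 0.2},{"xyz": [-0.001,-0.001,0.06],"twist": [0,0,0],"jaw": 0.2}]'

```text
clock: 7.55
tcp_pos: [0.4926, 0.2828, 0.082]
orientation: [0.0, 1.0, 0.0, -0.001]
wrist_force: [-0.4, 0.1, -2.7]
finger_gap: 0.044
```

servo_tool --targets '[{"xyz": [0,0,0.004],"twist": [0,0,0],"jaw": 0.2},{"xyz": [0,0,0.011],"twist": [0,0,0],"jaw": 0.2},{"xyz": [0,0,0.018],"twist": [0,0,0],"jaw": 0.2},{"xyz": [0,0,0.025],"twist": [0,0,0],"jaw": 0.2},{"xyz": [0,0,0.03],"twist": [0,0,0],"jaw": 0.2},{"xyz": [0,0,0.034],"twist": [0,0,0],"jaw": 0.2},{"xyz": [0,0,0.036],"twist": [0,0,0],"jaw": 0.2},{"xyz": [0,0,0.036],"twist": [0,0,0],"jaw": 0.2},{"xyz": [0,0,0.036],"twist": [0,0,0],"jaw": 0.2}]'

```text
clock: 8.3
tcp_pos: [0.4933, 0.2831, 0.0473]
orientation: [-0.0, 1.0, -0.0, 0.0]
wrist_force: [0.3, -0.5, -2.2]
finger_gap: 0.0445
```

```bash
python3 - <<'E'
from h import *
s=env.get_state(); print(s["clock"],s["tcp_pos"],s["finger_gap"],s["wrist_force"],s["ft_torque"])
i,p,c=cam("side"); save("side5.png",i[60:200,100:270],4)
E
```

```text
8.3 [0.4933227  0.28307974 0.0473065 ] 0.044494413932018834 [ 0.33801804 -0.48900802 -2.1538868 ] [-0.00596711  0.0061219   0.01957651]
```

View pics/side5.png

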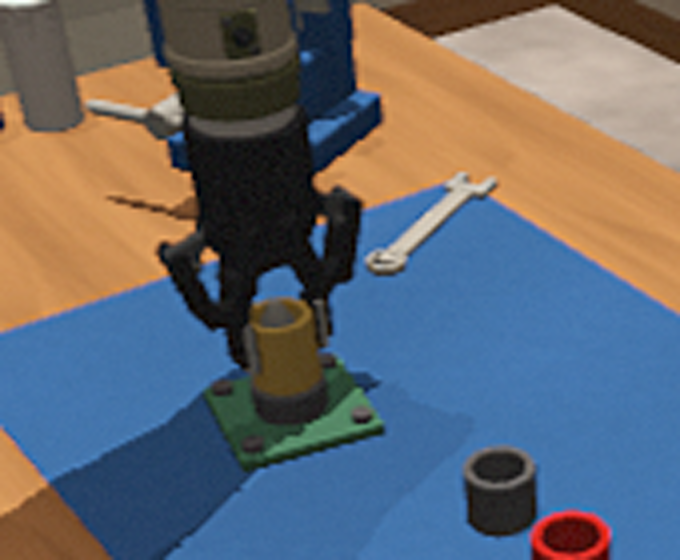

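The sleeve, at crop pixel (285,350), is round the shaft just above the hub. The wrist still carries its weight (-2.2 N), leaving about 3 mm. I'll ease it down to contact.

servo_tool --targets '[{"xyz": [0,0,0.001],"twist": [0,0,0],"jaw": 0.2},{"xyz": [0,0,0.002],"twist": [0,0,0],"jaw": 0.2},{"xyz": [0,0,0.003],"twist": [0,0,0],"jaw": 0.2},{"xyz": [0,0,0.003],"twist": [0,0,0],"jaw": 0.2},{"xyz": [0,0,0.003],"twist": [0,0,0],"jaw": 0.2}]'

```text
clock: 8.77
tcp_pos: [0.4933, 0.2831, 0.0443]
orientation: [-0.0, 1.0, -0.0, 0.0]
wrist_force: [0.5, 0.4, -1.5]
finger_gap: 0.044
```

servo_tool --targets '[{"xyz": [0,0,0.0005],"twist": [0,0,0],"jaw": 0.2},{"xyz": [0,0,0.001],"twist": [0,0,0],"jaw": 0.2},{"xyz": [0,0,0.0015],"twist": [0,0,0],"jaw": 0.2},{"xyz": [0,0,0.0015],"twist": [0,0,0],"jaw": 0.2}]'

```text
clock: 9.1
tcp_pos: [0.4933, 0.2831, 0.0443]
orientation: [-0.0, 1.0, 0.0, 0.0]
wrist_force: [-3.9, -1.0, 9.2]
finger_gap: 0.0442
```

The wrist now reads +9 N and the descent has stopped at the expected height, so the sleeve is on the shoulder. I'll release, then retreat straight up.

servo_tool --targets '[{"xyz": [0,0,-0.0005],"twist": [0,0,0],"jaw": 0.5},{"xyz": [0,0,-0.0005],"twist": [0,0,0],"jaw": 0.58},{"xyz": [0,0,-0.0005],"twist": [0,0,0],"jaw": 0.68},{"xyz": [0,0,-0.0005],"twist": [0,0,0],"jaw": 0.8},{"xyz": [0,0,-0.0005],"twist": [0,0,0],"jaw": 0.9},{"xyz": [0,0,-0.0005],"twist": [0,0,0],"jaw": 1},{"xyz": [0,0,-0.0005],"twist": [0,0,0],"jaw": 1},{"xyz": [0,0,-0.0005],"twist": [0,0,0],"jaw": 1},{"xyz": [0,0,-0.0005],"twist": [0,0,0],"jaw": 1}]'

```text
clock: 9.85
tcp_pos: [0.4933, 0.2831, 0.0432]
orientation: [-0.0, 1.0, 0.0, -0.0]
wrist_force: [-0.1, -0.1, -0.9]
finger_gap: 0.0851
```

servo_tool --targets '[{"xyz": [0,0,-0.005],"twist": [0,0,0],"jaw": 1},{"xyz": [0,0,-0.015],"twist": [0,0,0],"jaw": 1},{"xyz": [0,0,-0.03],"twist": [0,0,0],"jaw": 1},{"xyz": [0,0,-0.05],"twist": [0,0,0],"jaw": 1},{"xyz": [0,0,-0.075],"twist": [0,0,0],"jaw": 1},{"xyz": [0,0,-0.1],"twist": [0,0,0],"jaw": 1},{"xyz": [0,0,-0.125],"twist": [0,0,0],"jaw": 1},{"xyz": [0,0,-0.142],"twist": [0,0,0],"jaw": 1},{"xyz": [0,0,-0.15],"twist": [0,0,0],"jaw": 1},{"xyz": [0,0,-0.15],"twist": [0,0,0],"jaw": 1},{"xyz": [0,0,-0.15],"twist": [0,0,0],"jaw": 1}]'

```text
clock: 10.77
tcp_pos: [0.4933, 0.2831, 0.1935]
orientation: [-0.0, 1.0, -0.0, 0.0]
wrist_force: [0.1, 0.9, -0.2]
finger_gap: 0.0852
```

```bash
python3 - <<'E'
from h import *
s=env.get_state(); print(s["clock"],s["tcp_pos"],s["finger_gap"],s["wrist_force"])
i,p,c=cam("side"); save("side6.png",i[60:240,100:300],3.5)
for name,c,lo,hi in(("brass",(.4935,.2825),.04,.085),("steel",(.542,.1),.02,.05),("red",(.522,-.002),.02,.07)):
    m=(np.hypot(p[...,0]-c[0],p[...,1]-c[1])<.035)&(p[...,2]>lo)&(p[...,2]<hi); q=p[m]; print(name,m.sum(),q.min(0).round(4),q.max(0).round(4))
E
```

```text
10.7667 [0.49332155 0.28305641 0.19345645] 0.08520037438809643 [ 0.13455218  0.86490069 -0.17325628]
brass 325 [0.4704 0.2568 0.0402] [0.5154 0.3042 0.0848]
steel 258 [0.5193 0.077  0.0203] [0.5645 0.1235 0.0425]
red 452 [ 0.4988 -0.0251  0.0202] [0.5443 0.02   0.0631]
```

View pics/side6.png

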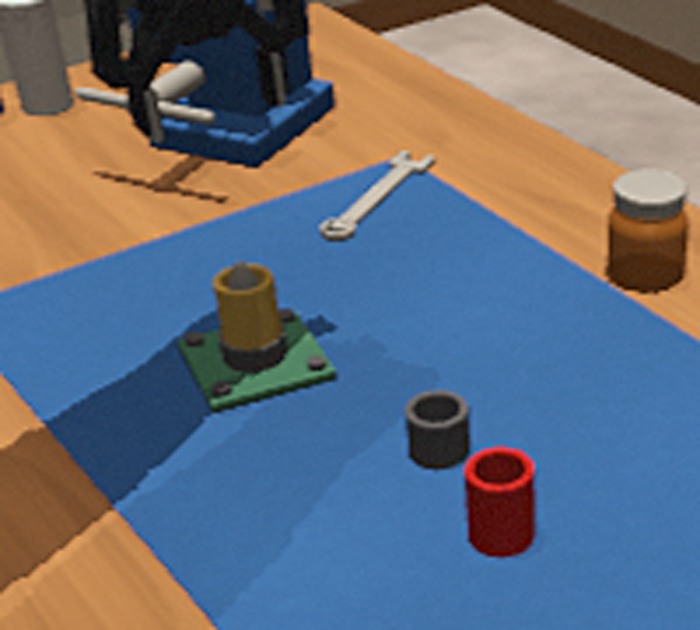

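The sleeve, at crop pixel (248,305), sits upright on the hub with the shaft tip showing above it. The gripper is clear, and the steel and red sleeves have not moved.

```bash
python3 -c "
from workcell import env
print(env.hand_in())"
```

```text
the job is handed in; nothing more can be done
None
```

The leftmost loose brass sleeve is on the bare axle, seated on the shoulder and released. I handed the job in at about 10.8 s; the hand-in gives no verdict.

**Grasp and fit:** I gripped the sleeve front and back, lifted its lower end to about 0.13 m, and lowered it slowly over the shaft. I stopped when the wrist read about 9 N upward, then opened the gripper and backed straight up.

**Last checks:**
- **Position:** the sleeve's centre measured about (0.493, 0.280), within 3 mm of the shaft axis.
- **Height:** in the last picture the sleeve sits upright on the hub, with the shaft tip showing above it. The height limits I used cut the measured top off at 85 mm, so seating rests on the picture, the wrist contact and the tool height.
- **Other sleeves:** the steel and red sleeves measured within about 1 mm of where they started.
- **Gripper:** it was 0.19 m up, open and touching nothing.

**Errors:** one move was refused because I left out the twist key. It moved nothing, and I sent it again. The top and side cameras differed by 2–3 mm in y, so I aligned the sleeve to the shaft within the side view alone.

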